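Draw the sampler piston up to the pointer and hold it

ROBOT

A 7-joint arm with a two-finger parallel gripper is mounted at the origin on a cart in front of the work surface, level with it; the furniture and walls round the work are solid. World frame = base frame: x ahead of the robot, y to its left, z up, the work surface at z = 0. Lengths are in m, angles in rad, forces in N, time in s.
With the tool pointing down it reaches from about 0.4 to 0.85 m from the base axis. Payload 4.5 kg.
Tool frame: the origin (TCP) lies midway between the tips of the shut fingers; the grasp point (between the pads) lies 19 mm behind it; z points along the fingers, y is the direction in which the jaws open and shut (so a half turn about z gives the same grasp; the last joint's range is limited). The gripper opens to 88 mm and grips with 3 to 60 N. Pads are 18 mm wide; open, the fingers measure 123 mm over their backs; the gripper's body (75 mm by 187 mm) begins 45 mm behind the grasp point.
Start: joints at [-1.186, 0.689, -0.195, 1.565, 0.157, 0.902, -0.215], TCP at [0.215, 0.587, 0.239] pointing down, gripper open.
Joint ranges: [-3.01, 3.01], [-0.46, 2.08], [-1.47, 1.51], [0.13, 2.56], [-1, 4.14], [0.04, 2.09], [-2.66, 2.66]. Speed limits (rad/s): [2.57, 2.57, 3.14, 3.14, 3.14, 3.14, 3.14].

INTERFACE

Orientations are given as a unit quaternion [x, y, z, w].
In Python, from plant import get_state, snapshot, finish_job, find_in gives the robot as it stands.
- The arm moves only by the shell command python3 -m creep 'ROWS' [OPENING] [FORCE]. ROWS is JSON, one flat list of numbers, 6 for each row, row after row: the shift along the tool's x, y, z in mm, then the turn, a rotation vector about the tool's x, y, z in degrees. In form: [tx, ty, tz, wx, wy, wz, tx, ty, tz, wx, wy, wz, ...]. A call has 1 to 5 rows; each row shifts and turns the pose as measured when the row begins, along the tool's axes as they then stand; what a row does not reach is not made up. A row lasts 1/12 s, in which the tool goes at most 41.7 mm and 7.16 degrees, less where a joint would pass 70% of its speed; a pose out of reach is approached as far as the arm can. A call is refused whole if a number of a shift passes 41.7 or a number of a turn 7.16, either way. A call with a gripper value outside its range is refused whole. OPENING is the finger opening in mm, from 0 to 88.1, set as the call begins (- or left out, the last holds). The fingers move at their own pace and stop on an object; FORCE is the grip in N (left out, the last holds). Time passes only in rows, so rows that do not move let the fingers close. It gives the time, the measured TCP pose, the force and the opening at its end, in the units of the state.
- get_state(): the state, without advancing time (a new reading comes with each control period).
- snapshot(name): name is "side" or "top"; returns a dict with "color" (480x640x3 uint8, red, green, blue), "intrinsics" (3x3 intrinsics, pixels), "extrinsics" (4x4, takes a point from world to camera coordinates). Camera axes: x right, y down, z forward; pixel columns grow to the right and rows downward; lengths in m; the calibration is good to about 2 mm. A picture is of the moment at which its call begins. There is no depth.
- finish_job(): hands the job in, once; it reports no verdict.
Trained networks look in the newest picture that a camera, given by its name, has taken for a name from the list of things; names that differ only in an ending like _2 or _b are one class to them, and where a whole thing is asked for, a point or a joint stands for the part that bears it (a point fixed in the world has none). Each returns a list of dicts, best first, with "score" (0 to 1); they miss things now and then, are a little off and sometimes report something else, mostly with a low value. They report only what shows in the picture. A call takes as long as a camera call. They do not tell look-alikes from the thing itself.
- find_in(thing, camera): "xy" ([column, row] in pixels, amid what is visible of it).
The state is a dict: "clock": time; "q": joint angles; "qd": joint speeds; "joint_torque": joint torques, N m; "tool_pos": TCP position; "eef_rot": TCP orientation; "contact_force": force on the tool from outside, world axes, zero at the start; "moment": the same for the moment, N m; "opening": opening from 0.0 (shut) to 1.0 (fully open).
Only numpy, scipy, OpenCV 4.12 (cv2) and the standard library are available. Lean on these libraries where they do the work, as an engineer would, in place of code of your own. Each camera call takes 0.05 s, during which the arm holds its last target.

TASK

Free the piston of the sub-sampling stand by swinging the blue keeper well clear of the red ring, then pull the piston straight up out of its snug barrel, without forcing it sideways, until the middle of its red ring is level with the tip of the orange pointer. Do not pull it right out or shift the pointer, leave the things around it undisturbed, and finish while still gripping the piston and holding it still and upright at that height.

Things in the scene. Friction and masses are not known exactly. Their poses are not given: they have to be found in the camera images.
- stand: Fixed stand; origin on the worktop under the barrel axis, z up. Grey foot plate 12 mm thick (x -50..50, y -98..118 mm). Upright clear barrel on the origin, 42 mm outside (48 at its metal top), bore 25 mm, bore floor z = 17 mm. Round post 18 mm thick at y = +46 mm (top z = 124 mm) carries the blue keeper; flat scale post 14 x 8 mm at y = -78 mm (top z = 190 mm).
- barrel_mouth (a point): Centre of the barrel's open upper rim, z = 112 mm, on the bore axis.
- keeper (a joint): Blue flat keeper, 14 x 6 mm, turning level about (0, 46) mm of the stand, underside at z = 124.5 mm, 2.5 mm above the red ring. At 0 (starts 0 to 0.15) its arm reaches 35 mm from the pivot over the ring's edge and bars the piston; it grows anticlockwise seen from above to its stop at 1.5 rad; the ring is free from about 0.6. Stays where left (0.03 N m friction).
- keeper_peg (a point): Top of the upright blue peg by which the keeper is pushed: 12 mm thick, free from z = 130.5 to 171.5 mm, 45 mm from the pivot on the tail, across from the arm. With the keeper at angle a it is at (-45 sin a, 46 + 45 cos a) mm of the stand: push it towards the stand's -x.
- piston: Loose piston, 0.14 to 0.28 kg, 168 mm tall, origin at the foot's centre, z up its axis. Steel rod 23 mm thick, 94 mm long, in the 25 mm bore (1 mm play all round), red ring 36 mm wide, 10 mm tall (z 94..104), neck 16 mm, black round grip 28 mm thick (z 122..168). Starts fully home, ring resting on the barrel's rim; drops back if let go.
- ring (a point): Centre of the piston's red ring at half its height, 99 mm above the foot.
- grip (a point): Centre of the piston's black grip, 145 mm above the foot: take it here from above, fingers on the stand's +x and -x sides.
- pointer_tip (a point): Tip of the thin orange pointer, 36 mm from the bore axis towards the stand's -y. Its height differs each time, 25 to 60 mm above the middle of the red ring at home. It is clamped (slips at about 8 N); its orange slider is 24 x 18 x 16 mm, on the scale post.
- specimen_jar: Bystander: squat jar with white lid, 56 x 52 x 78 mm, origin under its centre.
- objective_can: Bystander: small cream canister with black lid, 36 mm wide, 56 mm tall, origin under its centre.
- lab_timer: Bystander: small white timer, 64 x 68 x 18 mm, origin under its centre.
- dust_cap: Bystander: black round cap, 34 mm wide, 14 mm tall, origin under its centre.
- petri_sand: Bystander: clear dish with sand, 90 mm wide, 15 mm tall, origin under its centre.
- petri_silt: Bystander: clear dish with silt, 90 mm wide, 15 mm tall, origin under its centre.
Things that resemble listed ones, but are neither listed nor needed, are in the scene too. There is more than one size of the piston; the one meant has the size given above.

How it is judged:
On the way:
1. the keeper is swung clear of the ring while the piston is still home (value of joint keeper above 0.8 rad and z of ring in the frame of barrel_mouth below 0.009 m), for 0.2 s.
At the end, for the whole second after the job is handed in: The piston is held by the gripper (over 2 N), at rest (under 10 mm/s), upright within 0.06 rad and on the bore axis within 5 mm, pressing on the stand with less than 12 N; the middle of its red ring is within 5 mm of the pointer tip's height; the keeper stands at more than 0.8 rad (value of joint keeper above 0.8 rad and z of ring in the frame of pointer_tip between -0.005 and 0.005 m and horizontal distance between ring and barrel_mouth below 0.005 m and angle between piston's own z axis and vertical below 0.06 rad and linear speed of piston below 0.01 m/s and contact force between the fingers and piston above 2 N and contact force between piston and stand below 12 N); the arm keeps its last pose, push and grip.
It fails at once if the piston is forced against the stand (over 40 N) (contact force between piston and stand above 40 N).
It fails at once if the piston is pulled out of the barrel (z of piston in the frame of barrel_mouth above -0.008 m).
It fails at once if the pointer is shifted by more than 4 mm (distance of pointer_tip from where it was at the start of the episode above 0.004 m).
It fails at once if a bystander is moved by more than 20 mm (distance of any of specimen_jar, objective_can, lab_timer, dust_cap, petri_sand, petri_silt from where it was at the start of the episode above 0.02 m).
It also fails if it takes over 46 s, if anything falls off the work surface, if the arm or the gripper's body presses on something with over 40 N, if the wrist force passes 120 N, or if a joint passes its speed limit or range.

## Working session

There is one attempt and no reset: what is moved stays moved. The work goes in short steps, Python scripts to look and compute and a shell command to move; the robot and the scene stay as the last step left them, time stands still between calls to the robot, and variables do not carry over. Pictures are saved under pics/ and viewed, and the job is handed in when it is done.

```bash
ls; mkdir -p pics; python3 - <<'E'
from plant import *
import cv2,numpy as np
s=get_state();print({k:np.round(v,3).tolist() for k,v in s.items()})
for c in("side","top"):
    p=snapshot(c);cv2.imwrite(f"pics/{c}0.png",p["color"][:,:,::-1])
    print(c,np.round(p["intrinsics"],2).tolist(),np.round(p["extrinsics"],4).tolist())
    for t in("stand","barrel_mouth","keeper","keeper_peg","piston","ring","grip","pointer_tip"):
        print(t,[(np.round(d["xy"],1).tolist(),round(d["score"],2)) for d in find_in(t,c)][:4])
E
```

```text
pics
{'clock': 0.0, 'q': [-1.186, 0.69, -0.194, 1.566, 0.157, 0.903, -0.215], 'qd': [-0.0, 0.002, 0.002, -0.001, 0.001, -0.001, -0.0], 'joint_torque': [-0.001, -52.756, -1.267, -15.342, -0.053, 0.007, 0.0], 'tool_pos': [0.215, 0.586, 0.238], 'eef_rot': [0.174, 0.985, -0.001, -0.0], 'contact_force': [-0.466, -0.469, 0.318], 'moment': [0.032, -0.031, 0.063], 'opening': 0.998}
side [[526.29, 0.0, 321.26], [0.0, 526.29, 241.12], [0.0, 0.0, 1.0]] [[0.9999, -0.0041, -0.0147, -0.595], [-0.0139, -0.6358, -0.7717, 0.0434], [-0.0062, 0.7719, -0.6358, 1.4118], [0.0, 0.0, 0.0, 1.0]]
stand [([299.7, 313.3], 0.57)]
barrel_mouth [([299.6, 311.1], 0.8)]
keeper [([300.1, 241.5], 0.44)]
keeper_peg []
piston [([254.1, 290.4], 0.95), ([298.1, 269.0], 0.79), ([347.0, 258.4], 0.58), ([297.7, 242.6], 0.42)]
ring [([256.6, 292.8], 0.87), ([348.5, 261.4], 0.76), ([299.2, 263.7], 0.54)]
grip [([347.1, 260.7], 0.75), ([255.9, 292.8], 0.6), ([300.4, 266.7], 0.59), ([300.5, 313.5], 0.39)]
pointer_tip []
top [[485.17, 0.0, 322.12], [0.0, 485.17, 239.45], [0.0, 0.0, 1.0]] [[-0.0144, -0.9999, -0.0068, -0.0883], [-0.9848, 0.0153, -0.1729, 0.5963], [0.173, 0.0042, -0.9849, 1.3502], [0.0, 0.0, 0.0, 1.0]]
stand [([358.9, 259.1], 0.56)]
barrel_mouth [([357.5, 260.1], 0.56)]
keeper [([347.2, 251.6], 0.54)]
keeper_peg [([346.4, 247.8], 0.55)]
piston [([345.5, 212.4], 0.83), ([359.1, 260.5], 0.63), ([370.3, 290.4], 0.53), ([368.0, 250.8], 0.47)]
ring [([349.8, 212.3], 0.85), ([367.9, 250.7], 0.49), ([367.5, 291.3], 0.38)]
grip [([351.2, 212.5], 0.8), ([365.3, 250.0], 0.49), ([366.5, 292.5], 0.4), ([294.3, 183.0], 0.17)]
pointer_tip [([393.0, 249.1], 0.64)]
```

View pics/side0.png

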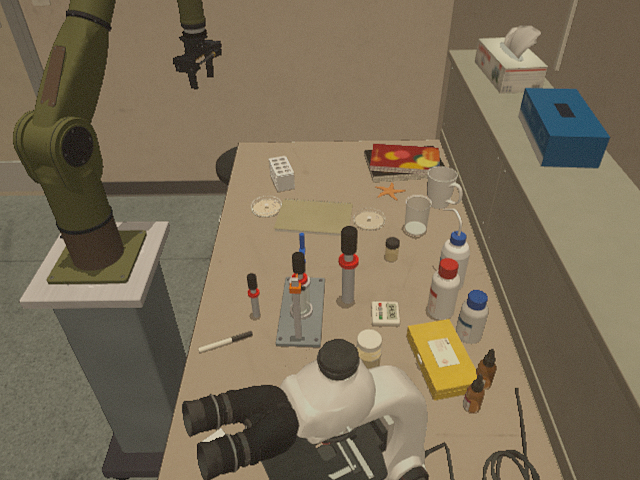

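View pics/top0.png

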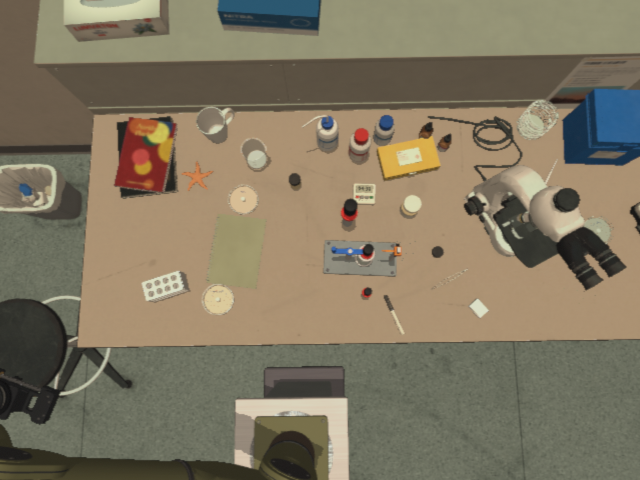

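```bash
python3 - <<'E'
import cv2
a=cv2.imread("pics/side0.png")[195:375,210:410];cv2.imwrite("pics/side0z.png",cv2.resize(a,(660,594),interpolation=cv2.INTER_CUBIC))
a=cv2.imread("pics/top0.png")[190:330,280:460];cv2.imwrite("pics/top0z.png",cv2.resize(a,(756,588),interpolation=cv2.INTER_CUBIC))
E
```

```text
(no output)
```

View pics/side0z.png

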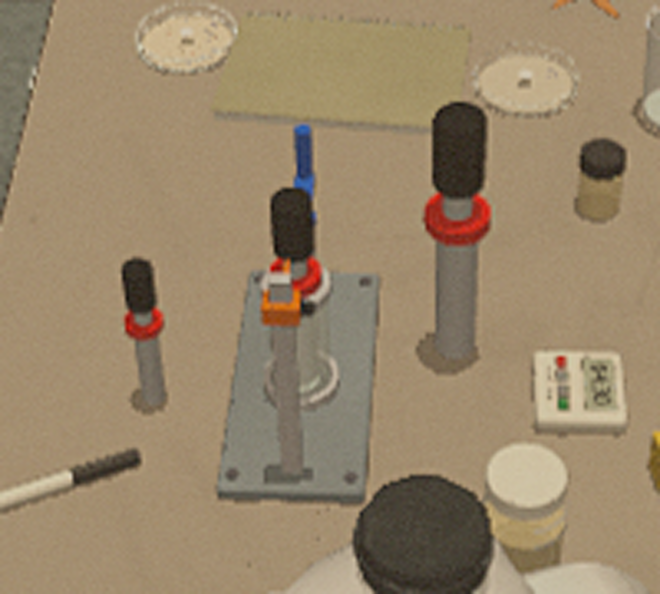

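View pics/top0z.png

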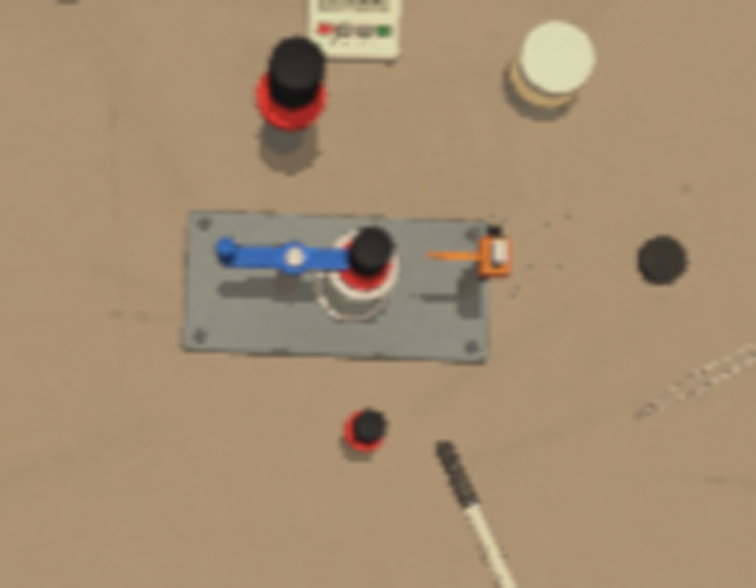

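```bash
python3 - <<'E'
import cv2
a=cv2.imread("pics/side0.png")[245:305,265:335];cv2.imwrite("pics/s0zz.png",cv2.resize(a,(700,600),interpolation=cv2.INTER_NEAREST))
a=cv2.imread("pics/top0.png")[225:275,345:410];cv2.imwrite("pics/t0zz.png",cv2.resize(a,(780,600),interpolation=cv2.INTER_NEAREST))
E
```

```text
(no output)
```

View pics/s0zz.png

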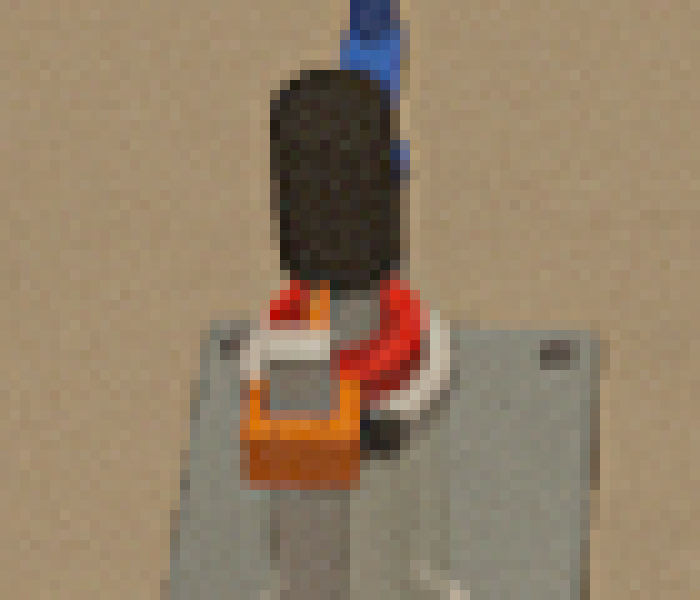

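View pics/t0zz.png

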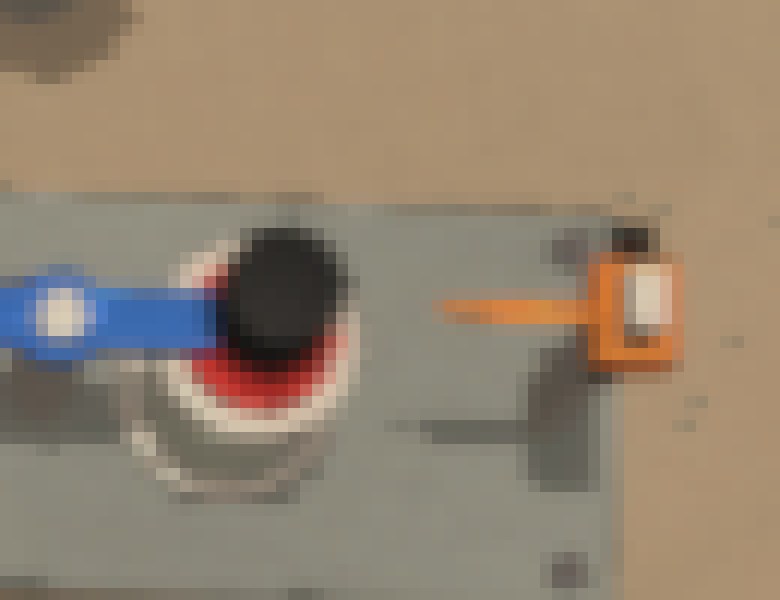

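```bash
cat > h.py <<'E'
import numpy as np
K={'side':np.array([[526.29,0,321.26],[0,526.29,241.12],[0,0,1]]),'top':np.array([[485.17,0,322.12],[0,485.17,239.45],[0,0,1]])}
E_={'side':np.array([[0.9999,-0.0041,-0.0147,-0.595],[-0.0139,-0.6358,-0.7717,0.0434],[-0.0062,0.7719,-0.6358,1.4118]]),
'top':np.array([[-0.0144,-0.9999,-0.0068,-0.0883],[-0.9848,0.0153,-0.1729,0.5963],[0.173,0.0042,-0.9849,1.3502]])}
def proj(c,p):
    q=K[c]@(E_[c][:,:3]@np.asarray(p)+E_[c][:,3]); return q[:2]/q[2]
def S(v,p):
    c,s=np.cos(v[2]),np.sin(v[2]); return np.array([v[0]+c*p[0]-s*p[1],v[1]+s*p[0]+c*p[1],p[2]])
E
cat > fit.py <<'E'
from h import *
from scipy.optimize import least_squares
s=lambda x,y:np.array([210+x/3.3-.35,195+y/3.3-.35])
t=lambda x,y:np.array([280+x/4.2-.4,190+y/4.2-.4])
m=1e-3
obs=[('top',t(190,211),(50*m,118*m,12*m)),('top',t(492,221),(50*m,-98*m,12*m)),('top',t(487,362),(-50*m,-98*m,12*m)),('top',t(182,350),(-50*m,118*m,12*m)),
('side',s(253,272),(-50*m,118*m,12*m)),('side',s(380,275),(50*m,118*m,12*m)),('side',s(365,499),(50*m,-98*m,12*m)),('side',s(219,496),(-50*m,-98*m,12*m)),
('top',t(294,257),(0,46*m,131*m)),
('top',t(372,247),(0,0,186*m))]
tip=[('side',np.array([297.0,273.1])),('top',np.array([380.9,250.2]))]
sl=[('side',np.array([288.7,293.3]),(-12,-9,-8)),('side',np.array([300.5,293.3]),(12,-9,-8)),('side',np.array([288.7,287.5]),(-12,-9,8)),('side',np.array([300.5,287.5]),(12,-9,8))]
peg=[('top',t(226,243)),('side',s(302,131))]
def f(v,full=False):
    r=[]
    off={'side':v[5:7],'top':v[7:9]}
    for c,o,p in obs: r+=list(proj(c,S(v,p))+off[c]-o)
    for c,o in tip: r+=list(proj(c,S(v,(0,-.036,v[3])))+off[c]-o)
    for c,o,p in sl: r+=list(proj(c,S(v,(p[0]*m,-.078+p[1]*m,v[9]+p[2]*m)))+off[c]-o)
    for c,o in peg: r+=list(proj(c,S(v,(-.045*np.sin(v[4]),.046+.045*np.cos(v[4]),.1715)))+off[c]-o)
    return np.array(r+list(v[5:9]/1.0))
o=least_squares(f,[.55,-.1,0,.16,.05,0,0,0,0,.16])
v=o.x;print("xy yaw tipz keeper off sliderz",v.round(4));print(o.fun.round(1).reshape(-1,2).tolist())
print('sd',np.sqrt(np.diag(np.linalg.inv(o.jac.T@o.jac))).round(4))
for n,p in dict(peg=(-.045*np.sin(v[4]),.046+.045*np.cos(v[4]),.1715),grip=(0,0,.163)).items(): print(n,S(v,p).round(4))
E
python3 fit.py
```

```text
xy yaw tipz keeper off sliderz [ 0.5469 -0.2184 -0.0571  0.1697  0.0127  0.3419  0.3811 -0.2511  0.3949
  0.1697]
[[-0.8, -0.6], [0.0, 0.0], [0.6, 0.0], [-0.4, -0.2], [-0.9, -0.1], [0.3, -0.0], [0.1, -0.0], [-1.0, -0.6], [0.0, 0.1], [0.2, -0.0], [-0.0, 0.1], [0.6, -0.3], [0.4, -0.3], [0.3, 0.1], [-0.1, -0.1], [-0.0, 0.2], [-0.1, 0.6], [0.5, 0.3], [0.3, 0.4], [-0.3, 0.4]]
sd [0.0018 0.0022 0.0072 0.003  0.045  0.7995 0.698  0.7768 0.6666 0.0019]
peg [ 0.5515 -0.1275  0.1715]
grip [ 0.5469 -0.2184  0.163 ]
```

```bash
python3 - <<'E'
from h import *
from scipy.optimize import least_squares
for n,a,b in(("bigtop",(210+460/3.3,195+115/3.3),(280+298/4.2,190+60/4.2)),("smalltop",(210+136/3.3,195+265/3.3),(280+369/4.2,190+427/4.2)),("grip",(210+292/3.3,195+197/3.3),(280+372/4.2,190+247/4.2))):
    o=least_squares(lambda p:np.r_[proj('side',p)-a,proj('top',p)-b],[.55,-.2,.15]);print(n,o.x.round(3),o.fun.round(1))
E
```

```text
bigtop [ 0.657 -0.173  0.218] [-0.4  0.1 -0.1 -0.4]
smalltop [ 0.44  -0.217  0.129] [-0.8  0.2 -0.2 -0.9]
grip [ 0.547 -0.218  0.188] [-0.7  0.2 -0.2 -0.9]
```

```bash
cat > w.py <<'E'
from h import *
from plant import get_state
from scipy.spatial.transform import Rotation as R
v=[.5469,-.2184,-.0571]
s=get_state();p=np.array(s['tool_pos']);r=R.from_quat(s['eef_rot']).as_matrix()
d=p[:2]-v[:2];c,q=np.cos(v[2]),np.sin(v[2])
print('t',round(s['clock'],2),'stand xyz mm',np.round([1e3*(c*d[0]+q*d[1]),1e3*(-q*d[0]+c*d[1]),p[2]*1e3],1),'tool y ang rel stand',np.degrees(np.arctan2(r[1,1],r[0,1])-v[2]).round(1),'z',r[:,2].round(4),'F',np.round(s['contact_force'],1),'open',round(s['opening']*88.1,1),'q',np.round(s['q'],2))
E
python3 -m creep '[0,0,0,0,0,-5.6,0,0,0,0,0,-5.6,0,0,0,0,0,-5.6]' 0 20; python3 w.py
```

```text
clock: 1.15
tool_pos: [0.2146, 0.5871, 0.2389]
eef_rot: [0.024, 1.0, 0.0, 0.0]
contact_force: [0.0, 0.2, 0.7]
opening: 0.798
t 1.15 stand xyz mm [-377.7  785.2  238.9] tool y ang rel stand 90.6 z [ 1.e-03  1.e-04 -1.e+00] F [0.  0.2 0.7] open 70.3 q [-1.14  0.69 -0.28  1.56  0.23  0.92  0.03]
```

```bash
python3 -m creep '[-20,-35,0,0,0,0,-20,-35,0,0,0,0,-20,-35,0,0,0,0,-20,-35,0,0,0,0,-20,-35,0,0,0,0]' >/dev/null; python3 w.py; python3 -m creep '[-20,-35,0,0,0,0,-20,-35,0,0,0,0,-20,-35,0,0,0,0,-20,-35,0,0,0,0,-20,-35,0,0,0,0]'>/dev/null;  python3 w.py
```

```text
t 1.57 stand xyz mm [-280.1  616.6  237.2] tool y ang rel stand 91.8 z [-0.0045  0.0128 -0.9999] F [1.2 0.4 0.2] open 37.1 q [-0.82  0.55 -0.32  1.91  0.24  0.71  0.27]
t 1.98 stand xyz mm [-171.3  438.3  235.6] tool y ang rel stand 92.0 z [-0.0014  0.0145 -0.9999] F [0.  0.4 0.7] open 3.3 q [-0.37  0.5  -0.35  2.04  0.26  0.63  0.65]
```

```bash
python3 -m creep '[-20,-35,0,0,0,0,-20,-35,0,0,0,0,-20,-35,0,0,0,0,-20,-35,0,0,0,0,-20,-35,0,0,0,0]' >/dev/null; python3 w.py; python3 -m creep '[-20,-35,0,0,0,0,-20,-35,0,0,0,0,-20,-35,0,0,0,0,-20,-33,0,0,0,0]'>/dev/null;  python3 w.py
```

```text
t 2.4 stand xyz mm [-62.4 260.4 234.3] tool y ang rel stand 92.0 z [ 0.0022  0.0154 -0.9999] F [ 0.6 -0.1 -0.5] open 0.2 q [ 0.07  0.55 -0.38  1.93  0.28  0.7   1.07]
t 2.73 stand xyz mm [ 24.1 118.5 233.2] tool y ang rel stand 91.8 z [ 0.0041  0.0152 -0.9999] F [0.9 0.3 0.1] open 0.5 q [ 0.33  0.66 -0.39  1.69  0.3   0.85  1.36]
```

```bash
python3 -m creep '[-6,-17,0,0.45,0,0,-6,-17,0,0.45,0,0,0,0,20,0,0,1.5,0,0,0,0,0,0]' >/dev/null; python3 w.py
python3 - <<'E'
from plant import *
import cv2
for c,(x,y) in dict(side=(210,195),top=(280,190)).items():
    a=snapshot(c)["color"][y:y+180,x:x+200,::-1];cv2.imwrite(f"pics/{c}1z.png",cv2.resize(a,(660,594),interpolation=cv2.INTER_CUBIC))
E
```

```text
t 3.07 stand xyz mm [ 42.3  68.2 212. ] tool y ang rel stand 89.2 z [ 0.009  -0.0085 -0.9999] F [-0.8  0.1 -0.3] open 0.7 q [ 0.37  0.71 -0.36  1.64  0.32  0.84  1.38]
```

View pics/side1z.png

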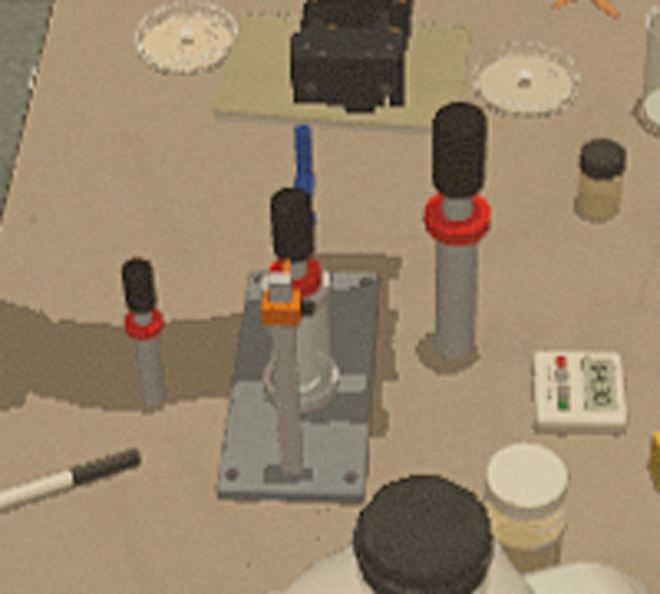

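View pics/top1z.png

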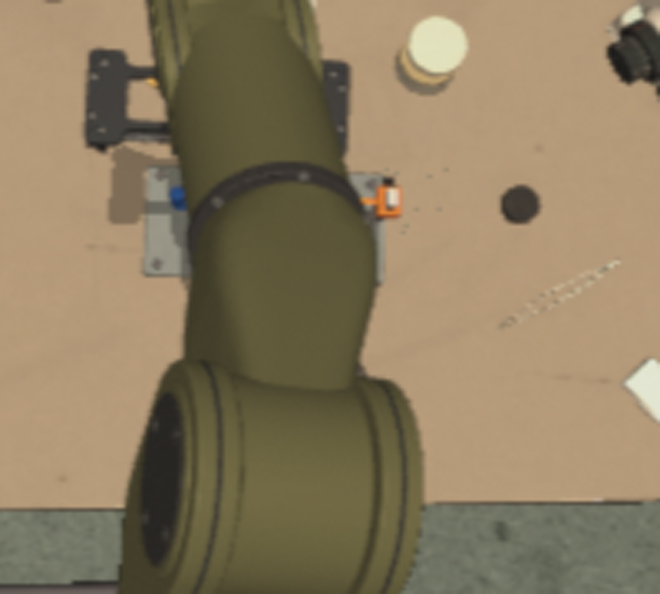

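```bash
python3 w.py; python3 - <<'E'
from h import *
for z in(.2,.276): 
  p=proj('side',(.5931,-.1527,z));print((p-[210,195])*3.3)
E
```

```text
t 3.17 stand xyz mm [ 44.2  68.8 215.1] tool y ang rel stand 89.3 z [ 0.0142 -0.0095 -0.9999] F [ 0.9 -0.2  0.5] open 0.6 q [ 0.37  0.71 -0.36  1.64  0.32  0.84  1.38]
[360.77710412 119.19963188]
[358.75998026  26.39703129]
```

```bash
python3 -m creep '[4,7,10,-0.3,0.4,0,4,6,20,-0.2,0.4,0,0,0,20,0,0,0,0,0,12,0,0,0,0,0,0,0,0,0]' >/dev/null; python3 w.py;python3 -m creep '[0,0,0,0,0,0]'>/dev/null; python3 w.py
```

```text
t 3.58 stand xyz mm [ 37.9  90.3 154.8] tool y ang rel stand 89.9 z [ 0.0073  0.0047 -1.    ] F [-0.5  0.2 -0.1] open 0.4 q [ 0.33  0.78 -0.33  1.71  0.35  0.71  1.33]
t 3.67 stand xyz mm [ 37.6  91.9 154.9] tool y ang rel stand 90.0 z [ 0.0066  0.0057 -1.    ] F [ 0.8 -0.8  0.1] open 0.5 q [ 0.33  0.78 -0.34  1.71  0.35  0.71  1.33]
```

```bash
python3 -m creep '[0,-8,5,0,0,0,5,0,0,0,0,0,5,0,0,0,0,0,8,0,0,0,0,0,8,0,0,0,0,0]' >/dev/null; python3 w.py;python3 -m creep '[8,-1,0,0,0,0,8,-2,0,0,0,0,0,0,0,0,0,0]'>/dev/null; python3 w.py
```

```text
t 4.08 stand xyz mm [ 12.8  85.1 152.4] tool y ang rel stand 90.2 z [ 0.0138  0.0064 -0.9999] F [ 1.4  0.6 -0.3] open 0.4 q [ 0.35  0.75 -0.33  1.79  0.37  0.64  1.33]
t 4.33 stand xyz mm [ -6.2  82.  153.6] tool y ang rel stand 90.1 z [ 0.0154  0.0063 -0.9999] F [-0.5  0.3  0.1] open 0.5 q [ 0.36  0.73 -0.33  1.85  0.37  0.61  1.32]
```

```bash
python3 -m creep '[7,-4,2,0,0.5,0,7,-4,2,0,0.4,0,6,-4,0,0,0,0,6,-4,0,0,0,0,0,0,0,0,0,0]' >/dev/null; python3 w.py;python3 - <<'E'
from plant import *
import cv2
for c,(x,y) in dict(side=(210,195)).items():
    a=snapshot(c)["color"][y:y+180,x:x+200,::-1];cv2.imwrite(f"pics/{c}2z.png",cv2.resize(a,(660,594),interpolation=cv2.INTER_CUBIC))
E
```

```text
t 4.75 stand xyz mm [-27.2  62.1 151.1] tool y ang rel stand 90.1 z [ 0.0153  0.004  -0.9999] F [-0.9  0.1 -0.9] open 0.6 q [ 0.4   0.72 -0.32  1.9   0.39  0.57  1.34]
```

View pics/side2z.png

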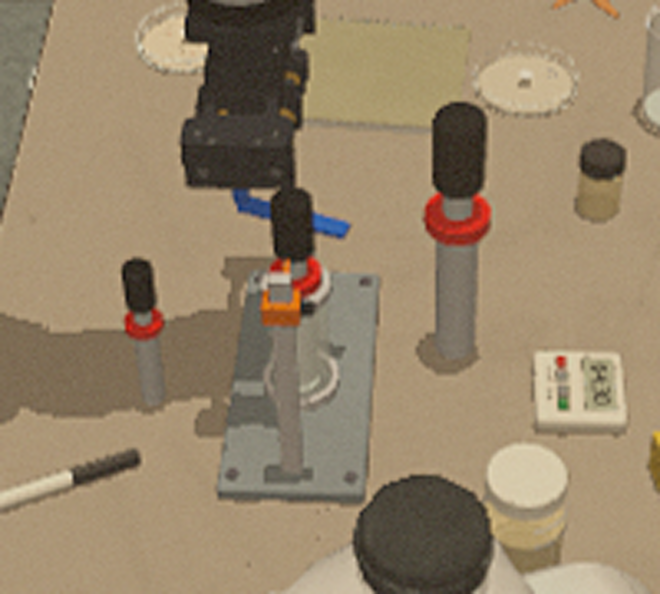

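```bash
python3 - <<'E'
from h import *
v=[.5469,-.2184,-.0571]
for a in(.6,.8,1,1.2,1.4,1.5):
  q=[(proj('side',S(v,p))+[.34,.38]-[210,195])*3.3 for p in((.035*np.sin(a),.046-.035*np.cos(a),.1305),(-.045*np.sin(a),.046+.045*np.cos(a),.1305))]
  print(a,np.round(q,0).tolist())
E
```

```text
0.6 [[326.0, 248.0], [269.0, 183.0]]
0.8 [[334.0, 243.0], [258.0, 188.0]]
1 [[341.0, 238.0], [249.0, 194.0]]
1.2 [[346.0, 232.0], [242.0, 202.0]]
1.4 [[350.0, 226.0], [237.0, 210.0]]
1.5 [[351.0, 222.0], [236.0, 214.0]]
```

```bash
python3 -m creep '[-6,0,0,0,0.8,0,-6,0,-20,0.2,0,0,0,0,-35,0,0,0,0,0,-35,0,0,0,0,0,0,0,0,0]' >/dev/null; python3 w.py;python3 -m creep '[-10,-20,0,0,0,6.8,0,-20,0,0,0,6.8,0,-15,0,0,0,6.8,0,0,0,0,0,6.8,0,0,0,0,0,6.8]' 86 20 >/dev/null; python3 w.py
```

```text
t 5.22 stand xyz mm [-21.   62.4 240.8] tool y ang rel stand 90.1 z [-0.0176  0.005  -0.9998] F [ 0.7  1.4 -0.3] open 0.2 q [ 0.44  0.62 -0.4   1.76  0.3   0.84  1.42]
t 5.63 stand xyz mm [-20.2   7.5 240.7] tool y ang rel stand 55.1 z [-0.0218  0.0082 -0.9997] F [ 0.1  1.1 -0.2] open 31.7 q [ 0.43  0.62 -0.22  1.72  0.17  0.84  1.04]
```

```bash
python3 -m creep '[0,0,0,0,0,6.8,0,0,0,0,0,6.8,0,0,0,0,0,6.8,0,0,0,0,0,6.8,0,0,0,0,0,6.8]' >/dev/null; python3 w.py
```

```text
t 6.05 stand xyz mm [-26.6   7.6 237.1] tool y ang rel stand 19.4 z [-0.0345  0.0119 -0.9993] F [-0.2  0.1 -0.4] open 65.1 q [ 0.32  0.62 -0.03  1.73  0.03  0.83  0.56]
```

```bash
python3 -m creep '[0,0,0,0,0,6.4,0,0,0,0,0,6.4,0,0,0,0,0,6.4,0,0,0,0,0,6.2,0,0,0,0,0,3]' >/dev/null; python3 w.py; python3 -m creep '[0,0,0,0,0,0]' >/dev/null
cat > t.py <<'E'
from h import *
from plant import get_state
from scipy.spatial.transform import Rotation as R
import sys
v=[.5469,-.2184,-.0571]
a=[float(x) for x in sys.argv[1:]]  # stand x y z mm, yaw deg
s=get_state();r=R.from_quat(s['eef_rot']);g=S(v,np.array(a[:3])*1e-3)
print('shift mm',(r.inv().apply(g-s['tool_pos'])*1e3).round(1))
y=np.radians(a[3])+v[2];Y=np.array([np.cos(y),np.sin(y),0]);Z=np.array([0,0,-1.]);G=R.from_matrix(np.c_[np.cross(Y,Z),Y,Z])
print('turn deg',np.degrees((r.inv()*G).as_rotvec()).round(2))
E
python3 w.py; python3 t.py 0 0 235 -12
```

```text
t 6.47 stand xyz mm [-32.6  10.  233.4] tool y ang rel stand -10.7 z [-0.0472  0.0169 -0.9987] F [-0.2 -0.1 -1. ] open 85.8 q [ 0.23  0.63  0.12  1.75 -0.1   0.82  0.15]
t 6.55 stand xyz mm [-33.6  10.6 232.7] tool y ang rel stand -10.7 z [-0.0497  0.0176 -0.9986] F [0.1 0.2 0.4] open 86.1 q [ 0.23  0.63  0.12  1.75 -0.1   0.82  0.15]
shift mm [-4.1 34.8 -4.2]
turn deg [-3.01 -0.25  1.25]
```

```bash
python3 -m creep '[-2,17,0,-1.5,0,0.6,-2,17,-4,-1.5,0,0.6,0,0,0,0,0,0]' >/dev/null; python3 w.py;python3 -m creep '[0,0,0,0,0,0]' >/dev/null;  python3 t.py 0 0 215 -12
```

```text
t 6.8 stand xyz mm [-1.000e-01  3.000e-01  2.339e+02] tool y ang rel stand -11.8 z [ 0.0014  0.005  -1.    ] F [0.3 0.1 0.4] open 85.9 q [ 0.23  0.65  0.12  1.69 -0.11  0.81  0.15]
shift mm [-0.3  0.1 18.5]
turn deg [-0.03 -0.31  0.28]
```

Verify alignment over the piston and re-check the ring/tip from the side.

```bash
python3 -m creep '[0,0,10,0,-0.2,0.2,0,0,0,0,0,0,0,0,0,0,0,0]' >/dev/null; python3 w.py; python3 - <<'E'
from plant import *
import cv2
for c,(x,y) in dict(side=(210,195),top=(280,190)).items():
    a=snapshot(c)["color"][y:y+180,x:x+200,::-1];cv2.imwrite(f"pics/{c}3z.png",cv2.resize(a,(660,594),interpolation=cv2.INTER_CUBIC))
E
```

```text
t 7.13 stand xyz mm [ -0.9   0.4 221.7] tool y ang rel stand -11.9 z [-0.0018  0.0026 -1.    ] F [ 0.2 -0.2 -1.1] open 85.9 q [ 0.23  0.66  0.12  1.71 -0.11  0.78  0.14]
```

View pics/side3z.png

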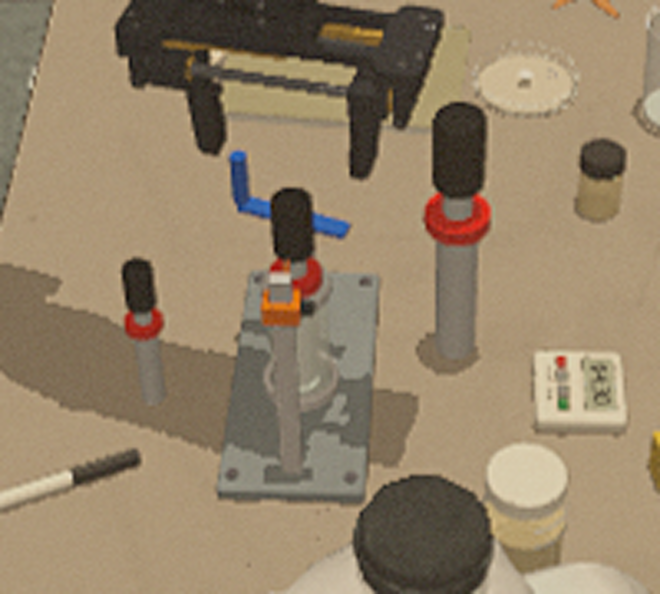

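View pics/top3z.png

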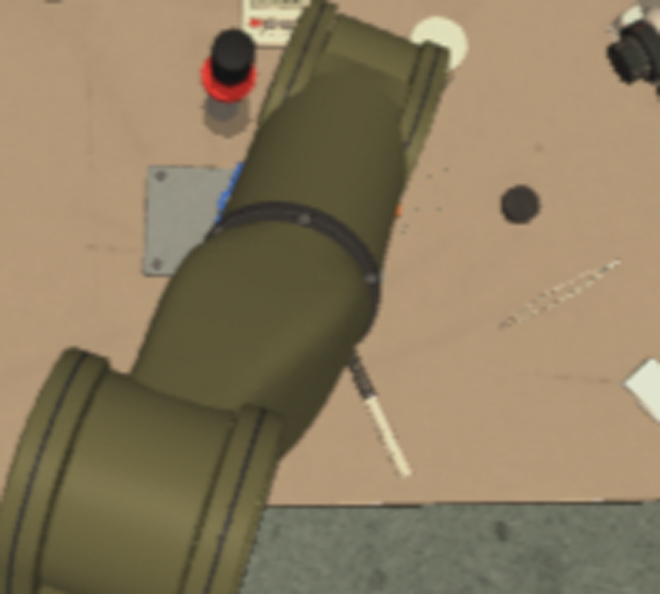

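```bash
python3 -m creep '[0,0,25,0,0,0,0,0,25,0,0,0,0,0,18,0,0,0,0,0,5,0,0,0,0,0,0,0,0,0]' >/dev/null; python3 w.py;python3 t.py 0 0 144 -12
```

```text
t 7.65 stand xyz mm [  0.4   0.3 148.4] tool y ang rel stand -11.8 z [ 0.0029  0.0013 -1.    ] F [0.8 0.4 0.7] open 86.0 q [ 0.24  0.76  0.1   1.77 -0.13  0.61  0.16]
shift mm [-0.4 -0.3  4.4]
turn deg [ 0.14 -0.11  0.18]
```

```bash
python3 -m creep '[0,0,4,0.1,0,0,0,0,0,0,0,0,0,0,0,0,0,0,0,0,0,0,0,0,0,0,0,0,0,0]' 24 10 >/dev/null; python3 w.py;  python3 -m creep '[0,0,0,0,0,0,0,0,0,0,0,0,0,0,0,0,0,0,0,0,0,0,0,0]' 20 10 >/dev/null; python3 w.py;  python3 -m creep '[0,0,0,0,0,0,0,0,0,0,0,0,0,0,0,0,0,0]' >/dev/null; python3 w.py
```

```text
t 8.07 stand xyz mm [  2.4  -0.4 147.6] tool y ang rel stand -11.8 z [ 6.1e-03 -1.0e-04 -1.0e+00] F [-0.5  0.4 -0.4] open 54.4 q [ 0.24  0.76  0.1   1.77 -0.13  0.61  0.16]
t 8.4 stand xyz mm [  1.3  -0.3 149.1] tool y ang rel stand -11.8 z [ 4.6e-03  4.0e-04 -1.0e+00] F [-9.2  2.   6.3] open 28.7 q [ 0.24  0.76  0.1   1.77 -0.12  0.61  0.16]
t 8.65 stand xyz mm [  0.6  -0.2 149.1] tool y ang rel stand -11.8 z [ 3.6e-03  7.0e-04 -1.0e+00] F [-0.2  0.2  0.9] open 27.9 q [ 0.24  0.76  0.1   1.77 -0.12  0.61  0.16]
```

```bash
python3 -m creep '[0,0,0,0,0,0,0,0,0,0,0,0]' 20 25 >/dev/null; python3 w.py; python3 t.py 0 0 149 -12; python3 -m creep '[0,0,-4,0,0,0,0,0,-4,0,0,0]' >/dev/null; python3 w.py;  python3 t.py 0 0 149 -12
```

```text
t 8.82 stand xyz mm [  0.7  -0.2 149.1] tool y ang rel stand -11.8 z [ 3.6e-03  7.0e-04 -1.0e+00] F [-0.5 -0.4  1.3] open 27.2 q [ 0.24  0.76  0.1   1.77 -0.12  0.61  0.16]
shift mm [ 0.  -0.7  0.1]
turn deg [ 0.19 -0.09  0.17]
t 8.98 stand xyz mm [  0.5  -0.  156.4] tool y ang rel stand -11.8 z [ 0.0026  0.0011 -1.    ] F [-0.5 -0.5 -2.5] open 27.1 q [ 0.24  0.75  0.1   1.76 -0.12  0.63  0.16]
shift mm [-0.1 -0.5  7.4]
turn deg [ 0.13 -0.1   0.17]
```

```bash
python3 -m creep '[0,0,-5,0,0,0,0,0,-5,0,0,0,0,0,-5,0,0,0]' >/dev/null; python3 w.py; python3 -m creep '[0,0,-5,0,0,0,0,0,-5,0,0,0,0,0,-5,0,0,0]' >/dev/null; python3 w.py
```

```text
t 9.23 stand xyz mm [6.000e-01 1.000e-01 1.723e+02] tool y ang rel stand -11.8 z [ 0.0024  0.0012 -1.    ] F [-0.3  0.9 -3. ] open 27.4 q [ 0.24  0.73  0.11  1.75 -0.12  0.67  0.15]
t 9.48 stand xyz mm [  0.6   0.  189.4] tool y ang rel stand -11.8 z [ 0.0029  0.001  -1.    ] F [ 0.  -0.1 -1.7] open 27.4 q [ 0.24  0.7   0.11  1.74 -0.12  0.7   0.15]
```

```bash
python3 -m creep '[0,0,-4,0,0,0,0,0,-4,0,0,0,0,0,-3,0,0,0,0,0,0,0,0,0,0,0,0,0,0,0]' >/dev/null; python3 w.py; python3 - <<'E'
from plant import *
import cv2
a=snapshot("side")["color"][:,:,::-1];cv2.imwrite("pics/side4.png",a)
cv2.imwrite("pics/side4z.png",cv2.resize(a[230:300,262:342],(800,700),interpolation=cv2.INTER_NEAREST)[:600])
for t in("ring","grip","pointer_tip"):print(t,[(d["xy"],d["score"]) for d in find_in(t,"side")])
E
python3 w.py
```

```text
t 9.9 stand xyz mm [ 9.000e-01 -1.000e-01  2.033e+02] tool y ang rel stand -11.8 z [ 4.8e-03  4.0e-04 -1.0e+00] F [ 0.2 -0.8 -2.5] open 27.0 q [ 0.23  0.69  0.12  1.73 -0.11  0.73  0.15]
ring [([253.7, 292.6], 0.95), ([300.9, 254.8], 0.74), ([347.1, 259.4], 0.56)]
grip [([345.4, 262.3], 0.96), ([298.9, 257.1], 0.63), ([254.2, 292.8], 0.57)]
pointer_tip [([295.3, 289.7], 0.69)]
t 10.1 stand xyz mm [ 9.000e-01 -1.000e-01  2.029e+02] tool y ang rel stand -11.8 z [ 4.4e-03  5.0e-04 -1.0e+00] F [ 0.1 -0.1 -2.3] open 27.3 q [ 0.23  0.69  0.12  1.73 -0.11  0.73  0.15]
```

View pics/side4z.png

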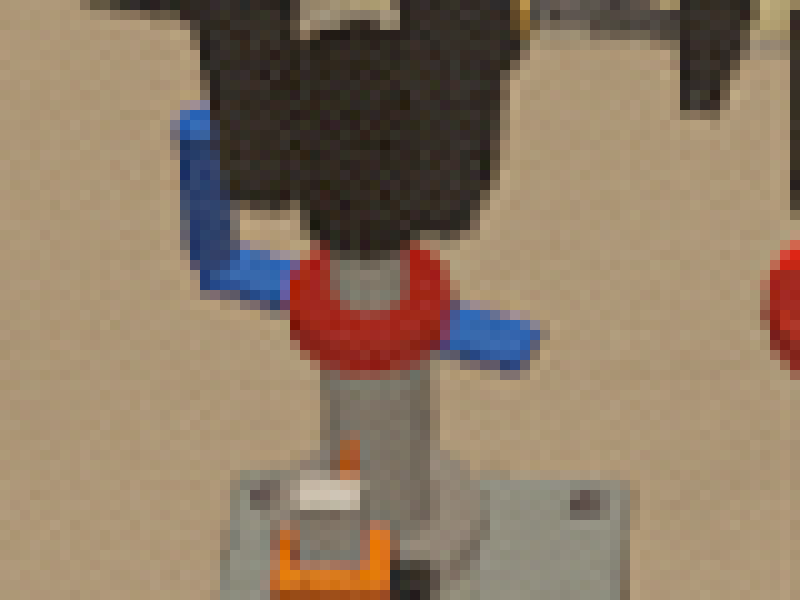

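```bash
python3 - <<'E'
from h import *
v=[.5469,-.2184,-.0571];o=np.array([.34,.38])
P=lambda p:proj('side',S(v,p))+o
th=np.linspace(0,2*np.pi,90)
for z in(.166,.168,.17,.172,.174):
  r=np.array([P((.018*np.cos(t),.018*np.sin(t),z+d)) for t in th for d in(-.005,.005)])
  print(z,'ring bottom',r[:,1].max().round(2),'cols',r[:,0].min().round(1),r[:,0].max().round(1),'neck/ring top front',P((0,-.008,z+.005))[1].round(2),'tip',P((0,-.036,z)).round(2))
for z in (.117,):
  r=np.array([P((.018*np.cos(t),.018*np.sin(t),z+d)) for t in th for d in(-.005,.005)]);print('home',r[:,0].min(),r[:,0].max())
E
python3 - <<'E'
import cv2
a=cv2.imread('pics/side4.png')
print('col 298..299 ring bottom BGR');
for y in range(260,272):print(y,a[y,298].tolist(),a[y,299].tolist(),'|',a[y+10,295].tolist(),a[y+10,296].tolist(),a[y+10,297].tolist())
E
```

```text
0.166 ring bottom 270.47 cols 290.1 307.0 neck/ring top front 263.85 tip [297.06 274.52]
0.168 ring bottom 269.78 cols 290.0 306.9 neck/ring top front 263.16 tip [297.01 273.83]
0.17 ring bottom 269.09 cols 290.0 306.9 neck/ring top front 262.46 tip [296.97 273.13]
0.172 ring bottom 268.4 cols 289.9 306.9 neck/ring top front 261.76 tip [296.93 272.43]
0.174 ring bottom 267.7 cols 289.9 306.8 neck/ring top front 261.05 tip [296.89 271.73]
home 291.23479993999945 307.6804552916934
col 298..299 ring bottom BGR
260 [95, 111, 129] [106, 120, 137] | [91, 102, 111] [97, 112, 120] [103, 114, 124]
261 [63, 70, 155] [52, 65, 153] | [92, 103, 111] [102, 113, 125] [103, 115, 124]
262 [26, 43, 166] [30, 39, 166] | [87, 100, 105] [105, 114, 118] [102, 115, 121]
263 [31, 43, 164] [35, 41, 161] | [95, 105, 114] [93, 108, 128] [92, 111, 142]
264 [26, 38, 152] [32, 45, 155] | [94, 106, 115] [57, 97, 150] [49, 95, 168]
265 [38, 50, 145] [20, 33, 141] | [87, 100, 121] [41, 91, 162] [50, 86, 167]
266 [28, 33, 146] [19, 26, 142] | [69, 88, 116] [14, 80, 171] [39, 79, 158]
267 [73, 87, 143] [71, 83, 139] | [106, 122, 146] [85, 126, 187] [90, 122, 175]
268 [107, 122, 122] [110, 123, 126] | [167, 186, 197] [157, 179, 199] [153, 177, 193]
269 [105, 122, 127] [104, 119, 126] | [182, 197, 206] [181, 197, 208] [170, 186, 200]
270 [105, 118, 127] [102, 114, 126] | [164, 184, 190] [170, 185, 193] [153, 173, 185]
271 [99, 114, 126] [101, 116, 125] | [86, 98, 113] [99, 113, 124] [100, 110, 121]
```

```bash
python3 - <<'E'
from h import *
import cv2
v=[.5469,-.2184,-.0571];o=np.array([.34,.38])
P=lambda p:proj('side',S(v,p))+o
th=np.linspace(0,2*np.pi,90)
z=.117
r=np.array([P((.018*np.cos(t),.018*np.sin(t),z+d)) for t in th for d in(-.005,.005)])
print('pred home bottom',r[:,1].max(),'neck front',P((0,-.008,z+.005)),'grip bottom front',P((0,-.014,.140)))
a=cv2.imread('pics/side0.png');b=cv2.imread('pics/side4.png')
for y in range(268,290):print(y,[a[y,x].tolist() for x in(300,301,302,303,304)])
# red mask centroid right half comparison
for n,im in(('home',a),('now',b)):
    i=im.astype(int);m=(i[:,:,2]>2.2*i[:,:,1])&(i[:,:,2]>90);m[:,:285]=0;m[:,312:]=0;m[:245]=0;m[292:]=0
    m=m&~((i[:,:,1]>1.8*i[:,:,0]))
    for x in range(299,309):
        ys=np.where(m[:,x])[0];print(n,x,ys.min() if len(ys) else None,ys.max() if len(ys) else None)
E
```

```text
pred home bottom 286.9269908023828 neck front [299.07684308 280.46491481] grip bottom front [298.49055896 276.36191431]
268 [[33, 38, 49], [29, 43, 51], [32, 42, 48], [32, 40, 47], [37, 53, 57]]
269 [[36, 44, 48], [41, 46, 51], [33, 37, 49], [30, 38, 43], [31, 42, 54]]
270 [[33, 42, 51], [37, 47, 53], [26, 33, 42], [26, 40, 42], [33, 41, 49]]
271 [[29, 37, 52], [27, 41, 45], [36, 43, 52], [26, 32, 32], [54, 59, 64]]
272 [[37, 43, 50], [40, 43, 52], [20, 31, 32], [37, 40, 64], [60, 71, 115]]
273 [[34, 39, 47], [28, 39, 46], [47, 57, 67], [30, 42, 129], [47, 63, 189]]
274 [[68, 82, 89], [68, 80, 82], [69, 79, 98], [39, 48, 168], [24, 42, 223]]
275 [[103, 114, 126], [104, 117, 121], [87, 100, 116], [30, 39, 153], [20, 44, 199]]
276 [[97, 111, 119], [95, 112, 115], [86, 101, 111], [36, 43, 137], [22, 31, 163]]
277 [[101, 113, 120], [98, 113, 113], [82, 93, 114], [25, 40, 142], [28, 42, 163]]
278 [[93, 109, 120], [84, 101, 125], [63, 71, 138], [27, 40, 158], [37, 49, 186]]
279 [[69, 82, 140], [44, 57, 141], [26, 38, 158], [35, 49, 188], [32, 51, 214]]
280 [[17, 32, 149], [32, 36, 155], [3
[... 399 characters left out ...]
], [93, 100, 138], [116, 132, 160], [160, 177, 182]]
286 [[6, 102, 206], [47, 54, 65], [98, 105, 103], [79, 95, 101], [86, 101, 111]]
287 [[30, 109, 211], [37, 31, 33], [33, 40, 45], [40, 50, 53], [40, 50, 56]]
288 [[23, 94, 193], [36, 46, 39], [29, 37, 42], [41, 48, 54], [38, 48, 58]]
289 [[24, 63, 141], [43, 46, 54], [32, 32, 41], [34, 38, 41], [38, 45, 54]]
home 299 280 281
home 300 281 281
home 301 279 284
home 302 279 284
home 303 273 283
home 304 273 283
home 305 274 282
home 306 275 281
home 307 None None
home 308 None None
now 299 261 266
now 300 261 266
now 301 261 266
now 302 260 266
now 303 255 265
now 304 255 264
now 305 256 264
now 306 258 262
now 307 None None
now 308 None None
```

```bash
python3 - <<'E'
from h import *
import cv2
v=[.5469,-.2184,-.0571];o=np.array([.34,.38])
P=lambda x,y,z:(proj('side',S(v,(x*1e-3,y*1e-3,z*1e-3)))+o).round(2)
print('post top front/back',P(0,-82,190),P(0,-74,190),'corners',P(-7,-82,190),P(7,-82,190))
print('slider',P(0,-87,161.7),P(0,-87,177.7),P(0,-69,177.7))
for t in(-90,-75,-60,-45,-30,0):
  c,s=np.cos(np.radians(t)),np.sin(np.radians(t));print('rim',t,P(24*c,24*s,112),'ring top',P(18*c,18*s,122),'ring bot',P(18*c,18*s,112))
print('keeper pivot',P(0,46,130.5),'plate front edge',P(50,-98,12),P(-50,-98,12),P(50,-98,0),'back',P(50,118,12),P(-50,118,12))
b=cv2.imread('pics/side4.png');a=cv2.imread('pics/side0.png')
for y in range(270,296):print(y,b[y,291].tolist(),b[y,294].tolist(),b[y,295].tolist(),b[y,296].tolist(),'|',b[y,303].tolist(),b[y,306].tolist(),b[y,308].tolist())
E
python3 - <<'E'
import cv2
b=cv2.imread('pics/side0.png')
cv2.imwrite('pics/plate.png',cv2.resize(b[270:350,272:328],(560,800),interpolation=cv2.INTER_NEAREST)[200:800])
E
```

```text
post top front/back [294.49 281.45] [294.85 278.7 ] corners [291.01 281.36] [297.96 281.54]
slider [294.92 293.23] [294.55 287.59] [295.36 281.39]
rim -90 [298.64 288.85] ring top [298.68 283.64] ring bot [298.88 286.92]
rim -75 [301.5  288.66] ring top [300.83 283.5 ] ring bot [301.02 286.78]
rim -60 [304.23 287.96] ring top [302.88 282.98] ring bot [303.05 286.26]
rim -45 [306.62 286.8 ] ring top [304.69 282.11] ring bot [304.85 285.4 ]
rim -30 [308.52 285.26] ring top [306.12 280.97] ring bot [306.27 284.25]
rim 0 [310.36 281.52] ring top [307.52 278.17] ring bot [307.66 281.45]
keeper pivot [300.97 261.24] plate front edge [320.37 345.83] [275.04 344.36] [320.46 349.34] back [325.08 277.97] [285.43 276.95]
270 [124, 154, 176] [96, 119, 134] [91, 102, 111] [97, 112, 120] | [88, 102, 111] [118, 152, 174] [118, 152, 170]
271 [119, 150, 174] [95, 115, 131] [92, 103, 111] [102, 113, 125] | [91, 102, 110] [123, 156, 179] [115, 146, 170]
272 [122, 152, 174] [97, 114, 129] [87, 100, 105] [105, 114, 118] | [93, 102, 111] [123, 154, 176] [124, 152, 174]
273 [122, 151, 175] [91, 110, 125] [
[... 1869 characters left out ...]
115, 134, 140] [119, 140, 144]
290 [33, 76, 154] [32, 73, 152] [24, 72, 149] [36, 78, 151] | [55, 71, 78] [120, 138, 143] [122, 142, 145]
291 [23, 75, 152] [19, 72, 152] [26, 74, 153] [27, 80, 155] | [104, 125, 128] [119, 141, 144] [114, 135, 143]
292 [16, 74, 158] [25, 80, 161] [26, 77, 158] [31, 76, 158] | [124, 141, 146] [116, 135, 145] [116, 135, 142]
293 [66, 89, 149] [72, 98, 153] [50, 81, 147] [61, 86, 144] | [116, 137, 142] [116, 134, 143] [119, 136, 142]
294 [102, 115, 107] [108, 121, 124] [95, 109, 119] [95, 110, 119] | [115, 139, 146] [121, 137, 145] [117, 136, 143]
295 [95, 112, 113] [106, 122, 129] [110, 123, 132] [108, 123, 129] | [122, 142, 149] [115, 130, 138] [122, 138, 143]
```

View pics/plate.png

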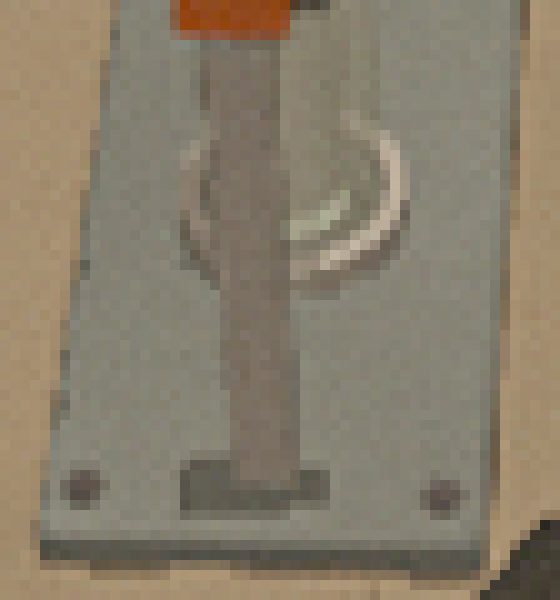

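```bash
python3 - <<'E'
from h import *
from scipy.optimize import least_squares
t=lambda x,y:np.array([280+x/4.2-.4,190+y/4.2-.4])
N=np.nan
obs=[('top',t(190,211),(50,118,12)),('top',t(492,221),(50,-98,12)),('top',t(487,362),(-50,-98,12)),('top',t(182,350),(-50,118,12)),
('side',(285.0,276.7),(-50,118,12)),('side',(324.5,277.7),(50,118,12)),('side',(320.5,344.3),(50,-98,12)),('side',(275.5,343.3),(-50,-98,12)),
('side',(320.3,347.2),(50,-98,0)),
('top',t(294,257),(0,46,131)),('top',t(372,247),(0,0,186)),
('side',(290.5,280.4),(-7,-82,190)),('side',(297.7,280.4),(7,-82,190)),('side',(N,277.3),(0,-74,190)),
('side',(N,279.0),(2,-8,122)),
]
def f(v):
    r=[];off={'side':v[5:7],'top':v[7:9]}
    pr=lambda c,p:proj(c,S(v,np.array(p)*1e-3))+off[c]
    for c,o,p in obs: r+=list(np.nan_to_num(pr(c,p)-o))
    r+=list(pr('side',(0,-36,v[3]*1e3))-[296.5,273.5]); r+=list(pr('top',(0,-36,v[3]*1e3))-[380.9,250.2])
    r+=list(pr('side',(-12,-87,v[4]*1e3-8))-[288.7,292.9]);r+=list(pr('side',(12,-87,v[4]*1e3-8))-[300.5,292.9])
    return np.array(r+list(v[5:9]/1.5))
o=least_squares(f,[.55,-.2,0,.16,.16,0,0,0,0]);v=o.x
print(v.round(4));print(o.fun.round(1).reshape(-1,2).tolist());print((np.sqrt(np.diag(np.linalg.inv(o.jac.T@o.jac)))*.5).round(4))
th=np.linspace(0,2*np.pi,90);P=lambda p:proj('side',S(v,p))+v[5:7]
for z in(.166,.168,.17,.172,.117):
  r=np.array([P((.018*np.cos(t),.018*np.sin(t),z+d)) for t in th for d in(-.005,.005)])
  print(z,'bottom',r[:,1].max().round(2),'cols',r[:,0].min().round(1),r[:,0].max().round(1),'neck',P((.001,-.008,z+.005)).round(2))
E
```

```text
[ 0.5462 -0.2156 -0.0527  0.1656  0.1673  0.2554  0.1664  0.6637  0.2037]
[[-0.9, -0.3], [-0.1, -0.1], [0.7, -0.0], [-0.3, 0.1], [-0.1, -0.7], [0.0, -0.8], [-0.3, 0.2], [-0.6, -0.1], [-0.1, 0.8], [-0.1, 0.2], [0.1, 0.1], [0.3, -0.2], [0.0, -0.0], [0.0, 0.2], [0.0, 0.4], [0.3, 0.0], [0.3, -0.0], [0.2, -0.2], [0.1, 0.1], [0.2, 0.1], [0.4, 0.1]]
[0.0013 0.0015 0.0036 0.0015 0.0011 0.5815 0.4966 0.5316 0.472 ]
0.166 bottom 269.37 cols 289.7 306.6 neck [298.22 262.78]
0.168 bottom 268.68 cols 289.7 306.5 neck [298.18 262.08]
0.17 bottom 267.99 cols 289.6 306.5 neck [298.14 261.38]
0.172 bottom 267.3 cols 289.6 306.5 neck [298.1  260.68]
0.117 bottom 285.82 cols 290.9 307.3 neck [299.17 279.38]
```

```bash
python3 -m creep '[0,0,2,0,0,0,0,0,2,0,0,0,0,0,0,0,0,0,0,0,0,0,0,0,0,0,0,0,0,0]' >/dev/null; python3 w.py; python3 - <<'E'
from plant import *
import cv2
p=cv2.imread('pics/side0.png')
for y in range(270,279):print(y,[p[y,x].tolist() for x in(295,296,297,298)])
a=snapshot("side")["color"][:,:,::-1];cv2.imwrite("pics/side5.png",a)
for y in list(range(259,271)):print(y,[a[y,x].tolist() for x in(297,298,299)],[a[y+12,x].tolist() for x in (296,297)])
E
python3 w.py
```

```text
t 10.52 stand xyz mm [  0.5  -0.  197.5] tool y ang rel stand -11.8 z [ 0.0029  0.001  -1.    ] F [ 0.1 -0.3 -2.6] open 27.2 q [ 0.24  0.69  0.12  1.73 -0.12  0.72  0.15]
270 [[41, 50, 53], [29, 38, 45], [40, 50, 58], [41, 45, 57]]
271 [[35, 41, 46], [25, 35, 41], [25, 37, 45], [24, 42, 49]]
272 [[31, 42, 39], [37, 39, 41], [42, 46, 45], [38, 42, 48]]
273 [[30, 40, 112], [39, 57, 84], [26, 64, 125], [29, 36, 30]]
274 [[43, 55, 163], [48, 101, 159], [36, 101, 201], [54, 63, 58]]
275 [[31, 62, 154], [52, 122, 193], [34, 107, 205], [98, 103, 101]]
276 [[18, 59, 153], [18, 112, 208], [53, 110, 200], [96, 105, 104]]
277 [[92, 113, 167], [82, 140, 213], [87, 133, 203], [97, 108, 115]]
278 [[147, 168, 188], [149, 175, 195], [145, 167, 188], [115, 128, 129]]
259 [[109, 123, 133], [110, 123, 134], [112, 123, 133]] [[103, 116, 123], [102, 115, 125]]
260 [[106, 118, 126], [105, 117, 127], [105, 120, 131]] [[101, 114, 124], [106, 119, 127]]
261 [[111, 129, 126], [109, 124, 127], [110, 125, 127]] [[87, 104, 126], [94, 111, 140]]
262 [[101, 112, 138], [106, 116, 132], [100, 114, 132]] [[64, 99, 15
[... 163 characters left out ...]
], [40, 81, 160]]
265 [[31, 48, 164], [31, 40, 162], [15, 32, 157]] [[86, 120, 186], [87, 121, 175]]
266 [[33, 43, 155], [35, 47, 156], [35, 40, 152]] [[155, 177, 199], [152, 175, 193]]
267 [[28, 34, 141], [25, 37, 141], [26, 33, 141]] [[183, 200, 210], [169, 186, 199]]
268 [[25, 36, 142], [16, 33, 141], [32, 47, 147]] [[172, 187, 195], [154, 172, 186]]
269 [[78, 86, 137], [69, 81, 138], [79, 89, 135]] [[96, 109, 119], [97, 114, 122]]
270 [[110, 125, 124], [104, 120, 122], [105, 120, 122]] [[108, 119, 132], [105, 116, 127]]
t 10.57 stand xyz mm [  0.5   0.  197.5] tool y ang rel stand -11.8 z [ 0.0029  0.001  -1.    ] F [-0.3 -0.1 -2.9] open 26.9 q [ 0.24  0.69  0.12  1.73 -0.12  0.72  0.15]
```

```bash
python3 -m creep '[0,0,-0.8,0,0,0,0,0,0,0,0,0,0,0,0,0,0,0,0,0,0,0,0,0,0,0,0,0,0,0]' - 30 >/dev/null; python3 w.py; python3 -m creep '[0,0,0,0,0,0,0,0,0,0,0,0,0,0,0,0,0,0,0,0,0,0,0,0]' >/dev/null; python3 w.py; python3 - <<'E'
from plant import *
import cv2
a=snapshot("side")["color"][:,:,::-1];cv2.imwrite("pics/side6z.png",cv2.resize(a[195:375,210:410],(660,594),interpolation=cv2.INTER_CUBIC))
E
```

```text
t 10.98 stand xyz mm [  0.6  -0.  198.6] tool y ang rel stand -11.8 z [ 3.3e-03  9.0e-04 -1.0e+00] F [-0.   0.1 -1.9] open 27.3 q [ 0.23  0.69  0.12  1.73 -0.12  0.72  0.15]
t 11.32 stand xyz mm [  0.6  -0.  198.7] tool y ang rel stand -11.8 z [ 3.3e-03  9.0e-04 -1.0e+00] F [ 0.4  0.3 -1.6] open 26.9 q [ 0.23  0.69  0.12  1.73 -0.12  0.72  0.15]
```

View pics/side6z.png

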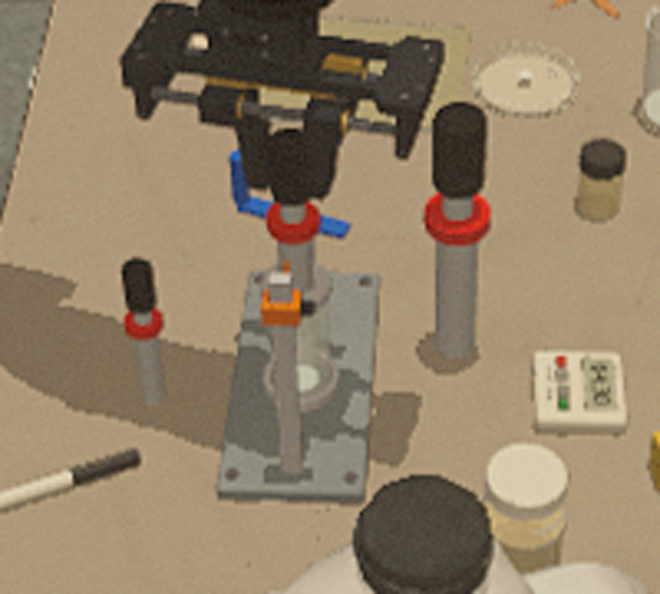

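```bash
python3 -c "
from plant import *
print(finish_job())"; python3 w.py
```

```text
the job is handed in; nothing more can be done
None
the job is handed in; nothing more can be done
```

The job is handed in at about 11.3 s, with the piston gripped, still and upright and its red ring at the pointer tip's height, as near as I could measure. No verdict is reported, and the ring height is the least certain part.

- **Keeper:** I pushed its peg with the shut fingers to about 1.2 rad, judged from the side picture, while the piston was still home. It still looked the same in the last picture.
- **Lift:** I gripped the piston from above, with the jaws turned 12° to stay clear of the large look-alike. I raised it about 54 mm, then corrected down to about 49.6 mm.
- **Final hold:** The last readings were:
  - grip set at 30 N
  - fingers open about 27 mm, on the 28 mm grip
  - tool tilt under 0.004 rad
  - sideways force under 0.5 N, with about 2 N of weight hanging on the tool
- **Ring height:** My first tip estimate of 169.7 mm was wrong, because I had marked the bottom edge of the foot plate as its top edge. The refit gave 165.6 mm from the tip itself and 167.3 mm from the slider. The ring ended at about 166.6 mm by arm travel, and the picture taken 1 mm lower agreed with that to about 1 mm. I expect the ring to be within about 2 mm of the tip, against the 5 mm allowed.
- **Surroundings:** The pointer and the nearby objects visible in the last side picture looked unmoved. The top view was partly blocked by the arm during the grasp, so I did not check from there.

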